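Show the tall gel cassette to the bench imager

ROBOT

A 7-joint arm with a two-finger parallel gripper is mounted at the origin on the work surface. World frame = base frame: x ahead of the robot, y to its left, z up, the work surface at z = 0. Lengths are in m, angles in rad, forces in N, time in s.
With the tool pointing down it reaches from about 0.425 to 0.825 m from the base axis. Payload 3.6 kg.
Tool frame: the origin (TCP) lies at the centre of the arm's flange, where the gripper is bolted on; the fingertips stand 186 mm ahead of it and the grasp point (between the pads) lies 167 mm ahead of it (arm.hold_point_z is the distance from the TCP to the grasp point, in m); z points along the fingers, y is the direction in which the jaws open and shut (so a half turn about z gives the same grasp; the last joint's range is limited). The gripper opens to 93 mm and grips with 3 to 60 N. Pads are 15 mm wide; open, the fingers measure 128 mm over their backs; the gripper's body (75 mm by 188 mm) begins 65 mm behind the grasp point.
Start: joints at [1.317, 0.615, -0.013, 1.423, 0.008, 1.103, -0.04], TCP at [0.146, -0.633, 0.405] pointing down, gripper open.
Joint ranges: [-3.12, 3.12], [-0.3, 2.06], [-1.34, 1.32], [0.26, 2.42], [-1.36, 4.5], [0.01, 1.98], [-2.84, 2.84]. Speed limits (rad/s): [2.79, 2.79, 3.14, 3.14, 3.14, 3.14, 3.14].

INTERFACE

Orientations are given as a rotation vector (axis times angle).
In Python, from station import arm, vision gives the robot as it stands.
- The arm moves only by the tool carry_out, never from a script. Its argument "increments" is one flat list of numbers, 7 for each row, row after row: the shift along the tool's x, y, z in units of 40 mm (1.0 is 40 mm), then the turn, a rotation vector about the tool's x, y, z in units of 8 degrees (1.0 is 8 degrees), then the finger opening in mm, from 0 to 93. In form: [tx, ty, tz, ax, ay, az, gripper, tx, ty, tz, ax, ay, az, gripper, ...]. A call has 1 to 5 rows; each row is the pose to reach, as a shift and turn from the pose measured when the call began, along the tool's axes at that moment; what a row does not reach only later rows make up. A row lasts 1/8 s, in which the tool goes at most 62.5 mm and 10.7 degrees, less where a joint would pass 70% of its speed; a pose out of reach is approached as far as the arm can. A call with a gripper value outside its range is refused whole. The fingers move at their own pace and stop on an object; "newtons" is the grip in N (left out, the last holds). Time passes only in rows, so rows that repeat a pose let the fingers close. It gives the time, the measured TCP pose, the force and the opening at its end, in the units of the state.
- arm.sense(): the state, without advancing time (a new reading comes with each control period).
- vision.snapshot(name): name is "side" or "top"; returns the picture (400x640x3 uint8, red, green, blue); there is no depth.
- vision.camera_info(name): a dict with "K" (3x3 intrinsics, pixels), "rvec" (rotation vector, rad) and "tvec" (3), from world to camera coordinates, as OpenCV has them. Camera axes: x right, y down, z forward; pixel columns grow to the right and rows downward; lengths in m; the calibration is good to about 2 mm. A picture is of the moment at which its call begins. camera_info takes no time and is no camera call.
- arm.finish_job(): hands the job in, once; it reports no verdict.
The state is a dict: "time_s": time; "q": joint angles; "qvel": joint speeds; "joint_torque": joint torques, N m; "eef_pos": TCP position; "tcp_rot": TCP orientation; "force": force on the tool from outside, world axes, zero at the start; "torque": the same for the moment, N m; "finger_gap": finger opening in m.
Only numpy, scipy, OpenCV 4.12 (cv2) and the standard library are available. Lean on these libraries where they do the work, as an engineer would, in place of code of your own. Each camera call takes 0.05 s, during which the arm holds its last target. There are 200 camera calls.

TASK

Wake the bench imager by squeezing the trigger on its upright grip fully in, hold it in for a moment, and let the trigger spring right back out. Then take the tall gel cassette out of the drying rack and hold it up in the air in front of the imager's window: upright, its broad face square to the window, its middle level with and centred on the window, 15 cm away from it. Finish while still holding it there, motionless, and leave the short cassettes, the bottle and the jar where they are.

Things in the scene. Friction and masses are not known exactly. Their poses are not given: they have to be found in the camera images.
- imager: Hand-held imager clamped head-down in a fixed bench stand. Base plate 130 x 120 x 12 mm; white head 66 mm (x) x 100 mm (y) x 60 mm high, between z 160 and 220 mm, with the window in its -y face; above the head the grey pistol grip stands up, 28 mm (x) x 32 mm (y), centred on the z axis, its top at z 315 mm. The black trigger stands on the grip's -y side, parallel to it. Origin: on the bench under the grip's axis; z up, -y the way the window looks.
- window (a point): Centre of the imager's window (54 x 44 mm) in the front of its head, 190 mm above the bench and 50 mm in front (-y) of the grip's axis. Axes as the imager's: -y points straight out of the window, x runs across it, z up.
- trigger_pad (a point): Where to press the trigger: on its outer (-y) face, 285 mm above the bench and, at rest, 35 mm in front (-y) of the grip's axis. The trigger is a bar 20 mm wide (x), 8 mm thick, 70 mm long, standing up from its hinge (z 232 mm) to z 302 mm. Pressing it moves this point about 8.5 mm in +y, towards the grip.
- grip_back (a point): Point on the back (+y) face of the fixed grip opposite trigger_pad, 285 mm above the bench, 16 mm behind the grip's axis. Trigger face to grip back: 51 mm at rest, 42.5 mm fully squeezed, so both can be taken between two fingers from above.
- trigger (a joint): Trigger's hinge angle: 0 at rest (out), 0.16 rad fully squeezed (stop). A spring returns it; at trigger_pad it takes about 3.5 N to start and 10 N fully in.
- rack: White drying rack fixed to the bench, 100 mm (x) x 200 mm (y), 52 mm high, with a 12 mm thick floor and three slots 12.5 mm wide, 60 mm apart, at y = -60, 0 and 60 mm. Each slot runs along x and guides a cassette's two side edges up to z 52 mm; between the guides it is open. Origin: centre of its underside, z up.
- cassette: The tall gel cassette: a stiff plate with a grey frame round an amber pane, 85 mm wide (x), 10 mm thick (y), 130 mm high (z), about 160 g. It stands loosely upright in any one of the rack's slots, its bottom 12 mm and its top 142 mm above the bench, its width along the rack's x. Told from the others only by its height. Origin: middle of its bottom edge.
- cassette_mid (a point): Middle of the tall cassette, 65 mm above its bottom edge. Axes as the cassette's: y is square to its broad faces, z up.
- short_a: A short gel cassette, made like the tall one but 95 mm high (85 mm wide, 10 mm thick), in another slot of the rack, its top 107 mm above the bench. Leave alone. Origin: middle of its bottom edge.
- short_b: The second short cassette, like short_a. Leave alone.
- bottle: Closed reagent bottle, 60 mm across, 130 mm high, on the bench. Leave alone. Origin: centre of its underside.
- jar: Closed jar, 56 mm across, 65 mm high, on the bench. Leave alone. Origin: centre of its underside.

How it is judged:
By the outcome, as a careful person would: the job done as asked, in the order asked, and still so for the second after the job is handed in, while the arm keeps its last pose, push and grip.
It also fails if it takes over 51 s, if anything falls off the work surface, if the arm or the gripper's body presses on something with over 40 N, if the wrist force passes 120 N, or if a joint passes its speed limit or range.

## Working session

There is one attempt and no reset: what is moved stays moved. The work goes in short steps, Python scripts to look and compute and a tool call to move; the robot and the scene stay as the last step left them, time stands still between calls to the robot, and variables do not carry over. Pictures are saved under pics/ and viewed, about 8 in all and at most 12, crops included, and the job is handed in when it is done.

Besides the shell and the picture viewer there is one more tool, called in YAML: its name, and indented under it one key for each argument. carry_out: Moves the arm, as the interface text tells. Its arguments: {"type":"object","properties":{"increments":{"type":"array","items":{"type":"number"}},"newtons":{"type":"number"}},"required":["increments"]}

```bash
mkdir -p pics
python3 - <<'E'
from station import arm, vision
import cv2
for n in("side","top"):
    i=vision.camera_info(n); print(n,i)
    cv2.imwrite(f"pics/{n}0.png",vision.snapshot(n)[:,:,::-1])
print(arm.sense(), arm.hold_point_z)
E
```

```text
side {'K': array([[425.31367685,   0.        , 316.56366261],
       [  0.        , 425.31367685, 202.8135792 ],
       [  0.        ,   0.        ,   1.        ]]), 'rvec': array([ 0.54136228, -2.77601681,  1.05736425]), 'tvec': array([0.53463556, 0.29345598, 1.1309462 ])}
top {'K': array([[473.96413859,   0.        , 321.50534442],
       [  0.        , 473.96413859, 195.29650441],
       [  0.        ,   0.        ,   1.        ]]), 'rvec': array([ 2.18241273, -2.18185225,  0.08428398]), 'tvec': array([-0.03186119,  0.5750037 ,  1.18656819])}
{'time_s': 0.1, 'q': array([ 1.31753042,  0.61575893, -0.01263217,  1.42472951,  0.00811455,
        1.1034144 , -0.04044502]), 'qvel': array([-0.00179417, -0.0035363 ,  0.00056977, -0.00353442,  0.00104611,
        0.00105891, -0.00116309]), 'joint_torque': array([ 1.43527192e-03, -4.60043013e+01,  2.10218914e-01, -1.66246819e+01,
       -6.11500768e-02,  1.68688281e-02,  8.71169300e-05]), 'eef_pos': array([ 0.14609328, -0.63306921,  0.4037408 ]), 'tcp_rot': array([-3.11918634e+00, -3.55248722e-01,  4.50387387e-04]), 'force': array([ 0.57085487, -0.31305266,  0.17562039]), 'torque': array([-0.01962502, -0.02039163, -0.04031719]), 'finger_gap': 0.09291494110688428} 0.1673
```

View pics/side0.png

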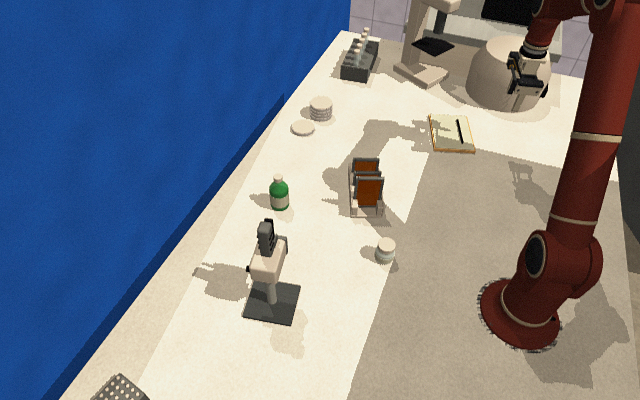

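View pics/top0.png

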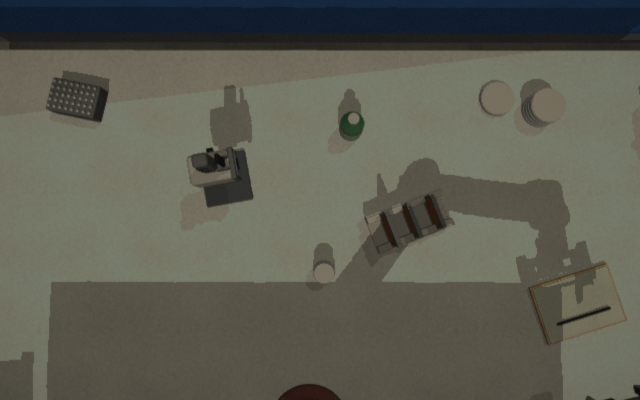

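The side view shows the imager around (270,270), the rack around (367,185), the bottle at (279,195) and the jar at (386,250). In the top view they are at (220,175), (408,222), (351,124) and (323,272). Next I'll enlarge the imager and rack in both.

Run:
```python
import cv2, numpy as np
s=cv2.imread("pics/side0.png");t=cv2.imread("pics/top0.png")
def crop(im,x,y,w,h,k):
    c=cv2.resize(im[y:y+h,x:x+w],None,fx=k,fy=k,interpolation=cv2.INTER_CUBIC)
    c=cv2.convertScaleAbs(c,alpha=1.3,beta=15)
    for i in range(0,w,10): cv2.line(c,(i*k,0),(i*k,8 if i%50 else 16),(0,0,255),1); cv2.putText(c,str(x+i),(i*k,24),0,.3,(0,0,255)) if i%20==0 else 0
    for i in range(0,h,10): cv2.line(c,(0,i*k),(8,i*k),(0,0,255),1); cv2.putText(c,str(y+i),(10,i*k+4),0,.3,(0,0,255)) if i%20==0 else 0
    return c
a=np.hstack([crop(t,180,135,90,80,4),crop(t,360,180,100,80,4)])
b=np.hstack([crop(s,230,210,90,120,4)[:, :],cv2.copyMakeBorder(crop(s,330,145,90,90,4),0,120,0,0,cv2.BORDER_CONSTANT)])
cv2.imwrite("pics/c_top.png",a);cv2.imwrite("pics/c_side.png",b);print(a.shape,b.shape)
```

```text
(320, 760, 3) (480, 720, 3)
```

View pics/c_top.png

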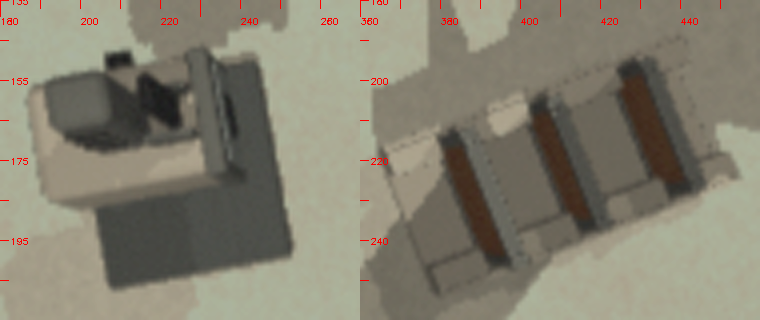

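View pics/c_side.png

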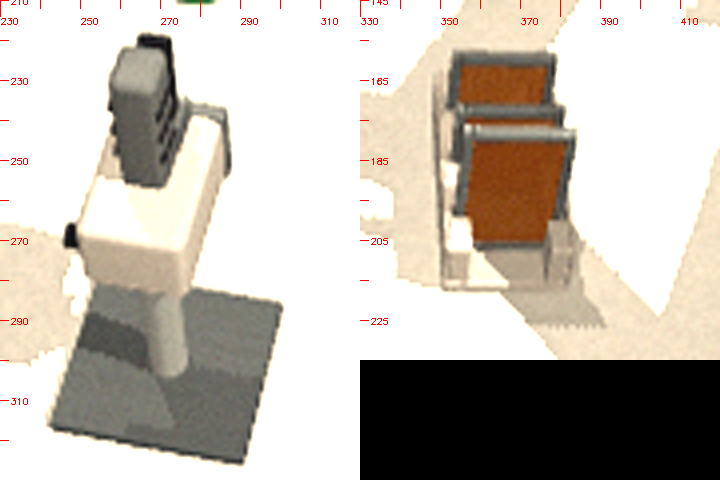

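Top crop: grip top around (199,160), window side to the right, and the cassette tops run (383,212)–(400,247), (404,204)–(421,237) and (427,194)–(445,228). Side crop: the top edges from front to back are at rows 177, 171 and 158. I'll fit the poses and test which slot holds the tall cassette.

```bash
cat > h.py <<'E'
import numpy as np, cv2
from station import arm, vision
from scipy.optimize import least_squares
from scipy.spatial.transform import Rotation as R
C={n:vision.camera_info(n) for n in("side","top")}
def proj(n,P):
    c=C[n]; return cv2.projectPoints(np.float64(P).reshape(-1,3),c['rvec'],c['tvec'],c['K'],None)[0][:,0]
def place(p,L):
    L=np.float64(L); c,s=np.cos(p[2]),np.sin(p[2])
    return np.c_[p[0]+c*L[:,0]-s*L[:,1],p[1]+s*L[:,0]+c*L[:,1],L[:,2]]
def fit(obs,x0):
    def f(p): return np.concatenate([(proj(n,place(p,[o[0] for o in O]))-np.array([o[1] for o in O])).ravel() for n,O in obs.items()])
    return least_squares(f,x0,loss='soft_l1')
E
python3 - <<'E'
from h import *
for n in C: print(n,(-cv2.Rodrigues(C[n]['rvec'])[0].T@C[n]['tvec']).round(3))
m=1e-3
im={"side":[((.033,.05,.22),(251,269)),((-.033,.05,.22),(275,272)),((-.033,-.05,.22),(285.5,240)),((.014,.016,.22),(259.5,254)),((-.014,.016,.22),(271,256)),((0,0,.315),(265,226.5))],
"top":[((.033,.05,.22),(187,157)),((0,0,.315),(199,160)),((.033,-.05,.22),(228,147)),((-.033,-.05,.22),(236,180))]}
r=fit(im,[.6,.2,0]);print("imager",r.x.round(4),r.cost);print(r.fun.reshape(-1,2).round(1).tolist())
for k in range(3):
    h=[.107]*3;h[k]=.142
    Y=[.06,0,-.06]
    side=[((356,177.5),(384,178)),((353.7,171.5),(380.7,172)),((353,158),(379,158.5))]
    # outer (-y) top corners in top view, far-x then near-x
    top=[((387,212),(491/4+270-2+0,247))]
    top=[((387,212),(401,247)),((408.5,204),(422,237)),((430.5,194),(446,227.5))]
    ob={"side":[],"top":[]}
    for i in range(3):
        for s,j in((1,0),(-1,1)):
            ob["side"].append(((s*.0425,Y[i],h[i]),side[i][j]))
            ob["top"].append(((s*.0425,Y[i]-.003,h[i]),top[i][j]))
    ob["side"]+=[((.05,.1,0),(350.5,217))]
    r=fit(ob,[.5,-.2,0.2]);print(k,r.x.round(4),r.cost);print(r.fun.reshape(-1,2).round(1).tolist())
bo=least_squares(lambda p:np.r_[proj("top",[*p,.13])[0]-(353,119)],[.6,0]);print("bottle",bo.x)
bo=least_squares(lambda p:np.r_[proj("top",[*p,.065])[0]-(323,272)],[.4,0]);print("jar",bo.x)
E
```

```text
side [0.312 0.696 1.034]
top [ 0.482 -0.032  1.227]
imager [0.6197 0.2063 0.1996] 15.346491475460558
[[-3.7, -1.6], [0.8, 0.1], [0.5, -3.2], [-0.0, 2.3], [0.3, 2.3], [-1.1, -0.4], [-2.3, -0.0], [-0.1, 0.7], [2.5, 0.8], [0.2, -2.2]]
0 [ 0.5081 -0.2507  0.3793] 2.8231499254907346
[[-0.5, 0.1], [0.1, -0.2], [-0.3, 0.4], [-0.1, 0.1], [-0.7, 0.8], [-0.2, 0.6], [-0.3, 1.4], [0.1, 0.4], [0.3, 0.1], [0.0, -0.3], [0.4, 0.1], [1.4, 0.3], [-0.1, 0.2]]
1 [ 0.5079 -0.2512  0.3953] 41.0039391072675
[[-1.0, 8.3], [-1.0, 7.8], [0.7, -7.8], [1.4, -8.3], [-0.8, 0.9], [-0.5, 0.3], [0.3, 1.5], [-1.8, 1.6], [-1.6, -0.0], [2.8, -1.1], [4.1, 0.3], [1.2, 0.1], [0.1, -0.2]]
2 [ 0.5077 -0.2511  0.3947] 40.59083212837473
[[-1.0, 8.4], [-1.0, 7.8], [-0.1, 0.5], [0.0, -0.1], [0.1, -7.4], [1.0, -7.8], [0.3, 1.6], [-1.8, 1.7], [-1.6, 0.0], [-0.0, -0.1], [0.8, 0.2], [4.7, -1.0], [4.1, -0.3]]
bottle [ 0.74663918 -0.10571418]
jar [ 0.3848127  -0.03538756]
```

Run:
```python
from h import *
b={"side":[((.065,.06,0),(242.5,317)),((-.065,.06,0),(290.75,326)),((-.065,-.06,.012),(300.5,286))],
"top":[((-.065,.06,.006),(206.5,207)),((-.065,-.06,.012),(253,198)),((.065,-.06,.012),(245,149))]}
r=fit(b,[.6,.2,.2]);print("plate",r.x.round(4),r.cost,r.fun.reshape(-1,2).round(1).tolist())
g={"side":[((0,.0,.315),(265,226.5)),((.014,.016,.22),(259.5,254)),((-.014,.016,.22),(271,256)),((-.033,.05,.22),(275,272))],
"top":[((0,0,.315),(199,160)),((0,-.031,.302),(219.5,160))]}
r=fit(g,[.6,.2,.2]);print("grip",r.x.round(4),r.cost,r.fun.reshape(-1,2).round(1).tolist())
for p in([.6197,.2063,.2],[.615,.204,.15],r.x):
  s,t=cv2.imread("pics/side0.png"),cv2.imread("pics/top0.png")
  def box(n,im,x0,x1,y0,y1,z0,z1,q,k,o,col):
    P=place(q,[(x,y,z) for x in(x0,x1) for y in(y0,y1) for z in(z0,z1)]);u=((proj(n,P)-o)*k).astype(int)
    for i in range(8):
      for bb in(1,2,4):
        if not i&bb: cv2.line(im,tuple(map(int,u[i])),tuple(map(int,u[i|bb])),col,1)
  out=[]
  for n,im,o in(("side",s,(235,212)),("top",t,(180,140))):
    k=3 if n=="side" else 3
    w,h=(72,118) if n=="side" else (80,70)
    c=cv2.resize(im[o[1]:o[1]+h,o[0]:o[0]+w],None,fx=k,fy=k,interpolation=cv2.INTER_CUBIC)
    for B,col in(((-.014,.014,-.016,.016,.22,.315),(0,255,0)),((-.033,.033,-.05,.05,.16,.22),(0,0,255)),((-.01,.01,-.035,-.027,.232,.302),(255,0,255)),):
      box(n,c,*B,p,k,np.array(o),col)
    out.append(c)
  H=118*3
  row=np.hstack([cv2.copyMakeBorder(c,0,H-c.shape[0],0,0,0) for c in out])
  L=row if 'L' not in globals() else np.hstack([L,row])
L=L[:, :]
a=L.shape[1]//3
cv2.imwrite("pics/fit.png",L[:, :a]); 
cv2.imwrite("pics/fit3.png",np.vstack([cv2.resize(L,None,fx=.58,fy=.58)]))
```

```text
plate [0.6197 0.215  0.1811] 2.8580682612663026 [[-0.9, -0.1], [-0.8, 0.5], [-0.3, -1.8], [1.0, 0.4], [0.0, 0.9], [-0.4, 0.6]]
grip [0.6198 0.2027 0.1207] 4.141555191551838 [[-0.4, -1.6], [0.3, 0.6], [0.3, 1.3], [-0.6, -0.6], [1.8, 0.6], [-1.4, -0.2]]
```

View pics/fit.png

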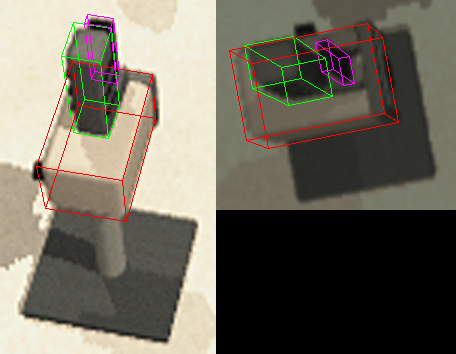

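The overlay agrees with the imager, with the head and grip about 1 px off. The plate edges give yaw ≈0.18, so I'm using imager ≈(0.6205, 0.205, yaw 0.182). The tall cassette is in the rack's +y slot. Next I'll move above the grip.

```bash
cat >> h.py <<'E'
IM=np.array([.6205,.205,.182]); RK=np.array([.508,-.2507,.379])
def inc(p,z,yaw,st=None):  # TCP xy, TCP z, yaw -> units for the move
    st=st or arm.sense(); Rc=R.from_rotvec(st['tcp_rot'])
    T=R.from_matrix(np.array([[np.cos(yaw),np.sin(yaw),0],[np.sin(yaw),-np.cos(yaw),0],[0,0,-1]]))
    t=Rc.inv().apply(np.r_[p[0],p[1],z]-st['eef_pos'])/.04
    print("shift",t.round(3),"turn",(np.degrees((Rc.inv()*T).as_rotvec())/8).round(3))
E
python3 -c "
from h import *
inc([.46,-.36],.53,.182)
inc(place(IM,[[0,-.00525,0]])[0],.53,.182)"
```

```text
shift [ 9.182 -4.894 -3.146] turn [-0.016  0.001  0.321]
shift [ 16.262 -17.624  -3.117] turn [-0.016  0.001  0.321]
```

carry_out:
  increments: [1.2,-0.6,-1.4,0,0,0,93,2.4,-1.3,-2.8,0,0,0.3,93,3.6,-1.9,-3.15,0,0,0.3,93,4.8,-2.6,-3.15,0,0,0.3,93,6.0,-3.2,-3.15,0,0,0.3,93]

```text
time_s: 0.72
eef_pos: [0.3496, -0.4555, 0.5306]
tcp_rot: [-3.127, -0.289, -0.001]
force: [0.7, -0.4, 0.1]
finger_gap: 0.0929
```

```bash
python3 -c "
from h import *
s=arm.sense();print(s['eef_pos'],s['q'],s['time_s'])
inc([.46,-.36],.53,.182)
inc(place(IM,[[0,-.00525,0]])[0],.53,.182)"
```

```text
[ 0.34956524 -0.45545711  0.5305844 ] [ 0.90555574  0.40200186 -0.04234042  1.43757563  0.01619173  1.30315131
 -0.52410425] 0.725
shift [ 3.152 -1.84   0.018] turn [-0.008 -0.003  0.017]
shift [  9.686 -14.858   0.036] turn [-0.008 -0.003  0.017]
```

Tracking is good, so I'll go on to the spot above the imager.

carry_out:
  increments: [1.3,-0.9,0,0,0,0,93,2.4,-1.9,0,0,0,0,93,3.3,-3.1,0,0,0,0,93,4.1,-4.4,0,0,0,0,93,4.8,-5.7,0,0,0,0,93]

```text
time_s: 1.35
eef_pos: [0.4971, -0.194, 0.5304]
tcp_rot: [-3.126, -0.29, 0.001]
force: [0.2, 0.6, 0.1]
finger_gap: 0.0936
```

carry_out:
  increments: [0.7,-1.3,0,0,0,0,93,1.4,-2.6,0,0,0,0,93,2.1,-3.9,0,0,0,0,93,2.8,-5.2,0,0,0,0,93,3.4,-6.4,0,0,0,0,93]

```text
time_s: 1.98
eef_pos: [0.5839, 0.0847, 0.5303]
tcp_rot: [-3.126, -0.291, 0.002]
force: [1.2, -0.4, -0.2]
finger_gap: 0.0932
```

```bash
python3 -c "
from h import *
s=arm.sense();print(s['eef_pos'],s['q'],s['time_s'])
inc(place(IM,[[0,-.00525,0]])[0],.53,.182)"
```

```text
[0.58394451 0.08469642 0.53027425] [-0.04289968  0.43798557 -0.22302188  1.38833975  0.09484695  1.32694044
 -1.65383742] 1.975
shift [ 1.452 -2.656  0.01 ] turn [-0.013  0.008  0.025]
```

carry_out:
  increments: [0.7,-1.3,0,0,0,0,93,1.3,-2.3,0,0,0,0,93,1.45,-2.65,0,0,0,0,93,1.45,-2.65,0,0,0,0,93]

```text
time_s: 2.48
eef_pos: [0.6213, 0.2, 0.5296]
tcp_rot: [-3.127, -0.293, 0.005]
force: [-0.9, -0.9, 0.0]
finger_gap: 0.0934
```

Run:
```python
from h import *
inc(place(IM,[[0,-.00525,0]])[0],.452,.182)
a=vision.snapshot("side")[170:340,200:340,::-1];b=vision.snapshot("top")[110:220,150:280,::-1]
a=cv2.resize(a,None,fx=3,fy=3,interpolation=2);b=cv2.resize(b,None,fx=3,fy=3,interpolation=2)
cv2.imwrite("pics/above.png",np.hstack([a,cv2.copyMakeBorder(b,0,a.shape[0]-b.shape[0],0,0,0)]))
```

```text
shift [0.008 0.008 1.939] turn [-0.009  0.021  0.034]
```

View pics/above.png

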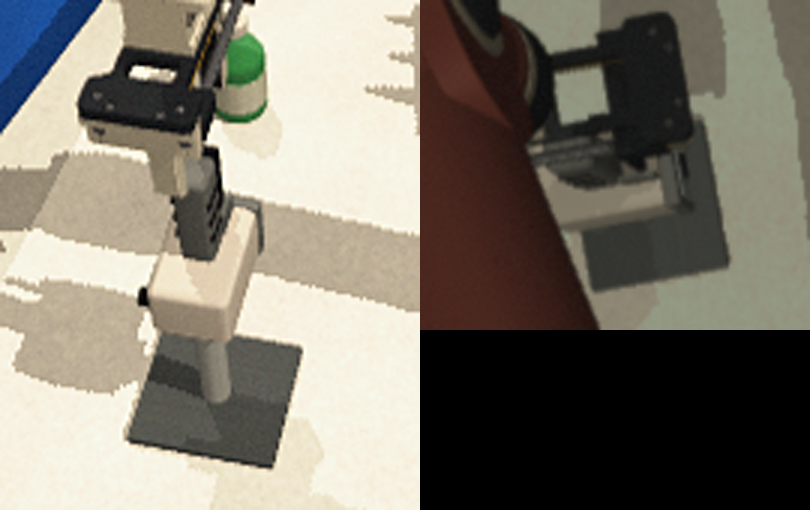

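The side crop shows the near (+y) finger hanging just behind the grip top at (180,185 in the crop), in line with it. I'll descend slowly and watch the force.

carry_out:
  increments: [0,0,0.35,0,0,0,93,0,0,0.7,0,0,0,93,0,0,1.0,0,0,0,93,0,0,1.2,0,0,0,93]
  newtons: 25

```text
time_s: 3.08
eef_pos: [0.6214, 0.1972, 0.4811]
tcp_rot: [3.128, 0.286, -0.005]
force: [0.1, 0.0, 0.5]
finger_gap: 0.0929
```

carry_out:
  increments: [0,0,0.3,0,0,0,93,0,0,0.6,0,0,0,93,0,0,0.75,0,0,0,93,0,0,0.75,0,0,0,93]

```text
time_s: 3.58
eef_pos: [0.6213, 0.1972, 0.4505]
tcp_rot: [3.127, 0.286, -0.006]
force: [0.4, 0.6, -0.4]
finger_gap: 0.0932
```

No contact. Now closing in steps, reading the force at each contact.

carry_out:
  increments: [0,0,0,0,0,0,65,0,0,0,0,0,0,65,0,0,0,0,0,0,65]

```text
time_s: 3.95
eef_pos: [0.6213, 0.1972, 0.4509]
tcp_rot: [3.128, 0.286, -0.005]
force: [-0.1, -0.1, 0.5]
finger_gap: 0.0677
```

carry_out:
  increments: [0,0,0,0,0,0,57,0,0,0,0,0,0,57,0,0,0,0,0,0,57]

```text
time_s: 4.32
eef_pos: [0.6213, 0.1972, 0.4509]
tcp_rot: [3.128, 0.286, -0.005]
force: [0.2, 0.2, 0.8]
finger_gap: 0.0572
```

carry_out:
  increments: [0,0,0,0,0,0,51,0,0,0,0,0,0,51,0,0,0,0,0,0,51]

```text
time_s: 4.7
eef_pos: [0.6211, 0.198, 0.4508]
tcp_rot: [-3.128, -0.288, 0.005]
force: [-0.0, 2.7, -1.8]
finger_gap: 0.0512
```

The back finger touches first, so I'll shift +y by about 4 mm and squeeze.

carry_out:
  increments: [0,-0.1,0,0,0,0,54,0,-0.1,0,0,0,0,54,0,-0.1,0,0,0,0,46,0,-0.1,0,0,0,0,46,0,-0.1,0,0,0,0,46]

```text
time_s: 5.32
eef_pos: [0.6207, 0.2008, 0.4509]
tcp_rot: [3.126, 0.286, -0.005]
force: [0.7, -4.7, 1.6]
finger_gap: 0.0464
```

carry_out:
  increments: [0,0,0,0,0,0,40,0,0,0,0,0,0,36,0,0,0,0,0,0,36,0,0,0,0,0,0,36]

```text
time_s: 5.82
eef_pos: [0.6206, 0.2014, 0.4509]
tcp_rot: [3.127, 0.287, -0.005]
force: [0.7, -0.3, -0.3]
finger_gap: 0.045
```

Gap is 45 mm. The trigger leans in, so the vertical pad meets it near its tip, where about 45.5 mm means fully in. I'll squeeze harder to confirm it's on the stop.

carry_out:
  increments: [0,0,0,0,0,0,36,0,0,0,0,0,0,36,0,0,0,0,0,0,36,0,0,0,0,0,0,36,0,0,0,0,0,0,36]
  newtons: 45

```text
time_s: 6.45
eef_pos: [0.6206, 0.2015, 0.4509]
tcp_rot: [3.127, 0.288, -0.005]
force: [0.5, 0.3, 0.8]
finger_gap: 0.0443
```

Run:
```python
from h import *
a=vision.snapshot("side")[170:340,200:340,::-1];b=vision.snapshot("top")[110:220,150:280,::-1]
a=cv2.resize(a,None,fx=3,fy=3,interpolation=2);b=cv2.resize(b,None,fx=3,fy=3,interpolation=2)
cv2.imwrite("pics/sq.png",np.hstack([a,cv2.copyMakeBorder(b,0,a.shape[0]-b.shape[0],0,0,0)]))
s=arm.sense();print(s['finger_gap'],s['force'])
```

```text
0.04445164978835857 [ 1.20275096  1.39218232 -0.13755173]
```

View pics/sq.png

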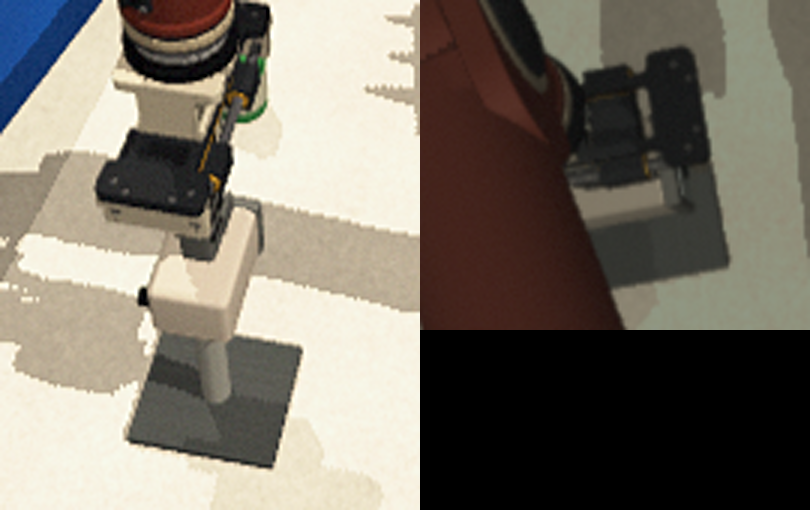

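The gripper is closed round the grip and trigger. With 20 N more the gap changed by only 0.6 mm, so it's on the stop. Hold a little longer, release, and lift straight up.

carry_out:
  increments: [0,0,0,0,0,0,36,0,0,0,0,0,0,36,0,0,0,0,0,0,36,0,0,0,0,0,0,36,0,0,0,0,0,0,36]

```text
time_s: 7.18
eef_pos: [0.6206, 0.2015, 0.4508]
tcp_rot: [3.127, 0.288, -0.005]
force: [0.5, 0.6, 0.1]
finger_gap: 0.044
```

carry_out:
  increments: [0,0,0,0,0,0,93,0,0,0,0,0,0,93,0,0,0,0,0,0,93,0,0,0,0,0,0,93,0,0,0,0,0,0,93]

```text
time_s: 7.8
eef_pos: [0.6204, 0.202, 0.4509]
tcp_rot: [3.128, 0.288, -0.005]
force: [0.6, -0.2, 0.4]
finger_gap: 0.0893
```

carry_out:
  increments: [0,0,-0.4,0,0,0,93,0,0,-1,0,0,0,93,0,0,-1.8,0,0,0,93,0,0,-2.3,0,0,0,93,0,0,-2.3,0,0,0,93]

```text
time_s: 8.43
eef_pos: [0.6206, 0.2023, 0.5459]
tcp_rot: [-3.126, -0.288, -0.004]
force: [0.2, -0.1, 0.2]
finger_gap: 0.0935
```

```bash
sed -i 's/^IM=.*; RK/IM=np.array([.620,.2078,.182]); RK/' h.py; python3 -c "
from h import *
s=arm.sense();print(s['finger_gap'],s['eef_pos'])
c=place(RK,[[0,.06,0]])[0];print(c)
inc(c,.53,.379)"
```

```text
0.09345419689807971 [0.62055454 0.20228376 0.54589918]
[ 0.4858005  -0.19495789  0.        ]
shift [-5.13   9.148  0.369] turn [-0.01  -0.02  -1.396]
```

Released and lifted. Now to the spot above the tall cassette, with the fingers narrowed to 45 mm so they clear the neighbouring cassettes.

carry_out:
  increments: [-0.6,1.1,0.1,0,0,-0.2,60,-1.2,2.2,0.2,0,0,-0.6,45,-1.9,3.4,0.37,0,0,-1.0,45,-2.6,4.6,0.37,0,0,-1.4,45,-3.2,5.7,0.37,0,0,-1.4,45]
  newtons: 30

```text
time_s: 9.05
eef_pos: [0.5353, -0.0473, 0.5297]
tcp_rot: [-3.084, -0.591, -0.002]
force: [0.4, -0.2, 0.0]
finger_gap: 0.0478
```

```bash
python3 -c "
from h import *
inc(place(RK,[[0,.06,0]])[0],.45,.379)"
```

```text
shift [-2.519  2.975  1.984] turn [-0.01  -0.011 -0.001]
```

carry_out:
  increments: [-0.8,1.0,0.5,0,0,0,45,-1.6,2.0,1.2,0,0,0,45,-2.3,2.7,1.8,0,0,0,45,-2.5,3.0,2,0,0,0,45,-2.5,3.0,2,0,0,0,45]

```text
time_s: 9.68
eef_pos: [0.4871, -0.1956, 0.4491]
tcp_rot: [-3.083, -0.59, -0.002]
force: [0.9, -0.0, 0.0]
finger_gap: 0.0448
```

Run:
```python
from h import *
inc(place(RK,[[0,.06,0]])[0],.2845,.379)
a=vision.snapshot("side")[100:240,300:430,::-1];b=vision.snapshot("top")[150:270,340:470,::-1]
a=cv2.resize(a,None,fx=3,fy=3,interpolation=2);b=cv2.resize(b,None,fx=3,fy=3,interpolation=2)
cv2.imwrite("pics/rk.png",np.hstack([a,cv2.copyMakeBorder(b,0,a.shape[0]-b.shape[0],0,0,0)]))
```

```text
shift [-0.032 -0.015  4.114] turn [-0.019 -0.011 -0.006]
```

View pics/rk.png

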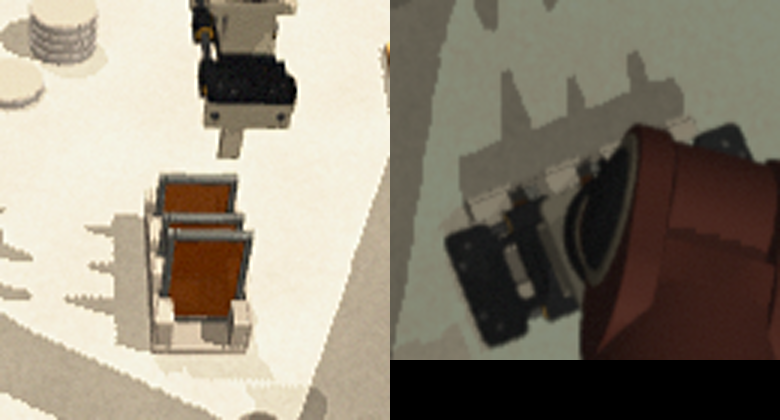

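Gripper is over the front (+y) slot, and the shadow spikes in the top view also show the longest one there. Descending in two stages.

carry_out:
  increments: [-0.03,0,0.7,0,0,0,45,-0.03,0,1.5,0,0,0,45,-0.03,0,2.2,0,0,0,45,-0.03,0,2.6,0,0,0,45,-0.03,0,2.7,0,0,0,45]

```text
time_s: 10.4
eef_pos: [0.4883, -0.1918, 0.3421]
tcp_rot: [-3.08, -0.602, -0.007]
force: [-0.3, 0.1, 0.7]
finger_gap: 0.0451
```

carry_out:
  increments: [0,0,0.3,0,0,0,45,0,0,0.7,0,0,0,45,0,0,1.1,0,0,0,45,0,0,1.4,0,0,0,45,0,0,1.4,0,0,0,45]

```text
time_s: 11.02
eef_pos: [0.4885, -0.1912, 0.2856]
tcp_rot: [-3.079, -0.602, -0.005]
force: [0.3, 0.6, -0.5]
finger_gap: 0.0449
```

carry_out:
  increments: [0,0,0,0,0,0,22,0,0,0,0,0,0,18,0,0,0,0,0,0,18,0,0,0,0,0,0,18]
  newtons: 5

```text
time_s: 11.52
eef_pos: [0.4886, -0.1913, 0.2858]
tcp_rot: [-3.079, -0.602, -0.006]
force: [-0.3, 0.2, 0.5]
finger_gap: 0.0184
```

Run:
```python
from h import *
s=arm.sense();print(s['force'],s['finger_gap'])
inc(place(RK,[[0,.06,0]])[0],.2845,.379)
a=vision.snapshot("side")[100:240,300:430,::-1];b=vision.snapshot("top")[150:270,340:470,::-1]
a=cv2.resize(a,None,fx=3,fy=3,interpolation=2);b=cv2.resize(b,None,fx=3,fy=3,interpolation=2)
cv2.imwrite("pics/rk2.png",np.hstack([a,cv2.copyMakeBorder(b,0,a.shape[0]-b.shape[0],0,0,0)]))
```

```text
[-0.28462469  0.23385724  0.51462861] 0.01836643406555128
shift [-0.099  0.06   0.032] turn [-0.023 -0.032  0.052]
```

View pics/rk2.png

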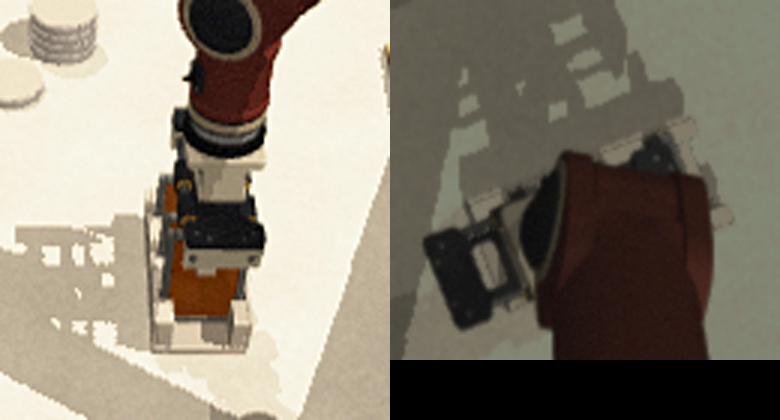

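The cassette sits between the fingers with no contact at an 18 mm gap. I'll recentre 4 mm in x and close gently to feel for it.

carry_out:
  increments: [-0.1,0.04,0,0,0,0,18,-0.1,0.04,0,0,0,0,18,-0.1,0.04,0,0,0,0,13,-0.1,0.04,0,0,0,0,13]

```text
time_s: 12.12
eef_pos: [0.4855, -0.1942, 0.2857]
tcp_rot: [-3.079, -0.602, -0.006]
force: [0.2, -0.3, -0.0]
finger_gap: 0.0133
```

carry_out:
  increments: [0,0,0,0,0,0,8,0,0,0,0,0,0,8,0,0,0,0,0,0,8]

```text
time_s: 12.5
eef_pos: [0.4856, -0.1946, 0.2857]
tcp_rot: [-3.08, -0.602, -0.006]
force: [1.0, -1.4, -2.5]
finger_gap: 0.0102
```

Gripped at 10.2 mm, which is the cassette's thickness. Firm up and lift slowly.

carry_out:
  increments: [0,0,0,0,0,0,5,0,0,0,0,0,0,5,0,0,-0.1,0,0,0,5,0,0,-0.3,0,0,0,5,0,0,-0.5,0,0,0,5]
  newtons: 35

```text
time_s: 13.12
eef_pos: [0.4855, -0.195, 0.3062]
tcp_rot: [-3.081, -0.602, -0.006]
force: [1.8, -3.1, -3.1]
finger_gap: 0.0096
```

carry_out:
  increments: [0,0,-0.2,0,0,0,5,0,0,-0.4,0,0,0,5,0,0,-0.7,0,0,0,5,0,0,-1.0,0,0,0,5,0,0,-1.3,0,0,0,5]

```text
time_s: 13.75
eef_pos: [0.4852, -0.1944, 0.3591]
tcp_rot: [-3.079, -0.603, -0.006]
force: [-0.8, -0.1, -1.4]
finger_gap: 0.0102
```

carry_out:
  increments: [0,0,-0.5,0,0,0,5,0,0,-1.0,0,0,0,5,0,0,-1.5,0,0,0,5,0,0,-1.7,0,0,0,5]

```text
time_s: 14.25
eef_pos: [0.485, -0.1944, 0.4286]
tcp_rot: [-3.08, -0.604, -0.009]
force: [0.4, 0.1, -1.8]
finger_gap: 0.0102
```

```bash
python3 -c "
from h import *
s=arm.sense();print(s['finger_gap'],s['eef_pos'],s['force'],s['q'])
c=place(IM,[[0,-.2,0]])[0];print(c)
inc(c,.125+.1064+.1673,.182)"
```

```text
0.010178311732308659 [ 0.48502418 -0.19435793  0.42861978] [ 0.40461356  0.12657225 -1.82491257] [ 0.48054076  0.3977677  -0.19995636  1.75257728  0.08521023  0.99670057
 -0.93381668]
[0.65619938 0.01110327 0.        ]
shift [ 5.898 -3.138  0.79 ] turn [-0.02  -0.042  1.47 ]
```

carry_out:
  increments: [0.4,-0.2,0,0,0,0.1,5,1.1,-0.6,0,0,0,0.3,5,1.8,-1.0,0,0,0,0.5,5,2.5,-1.4,0,0,0,0.7,5,3.2,-1.7,0,0,0,0.9,5]

```text
time_s: 14.88
eef_pos: [0.5781, -0.0817, 0.4291]
tcp_rot: [-3.11, -0.409, -0.006]
force: [0.5, -0.4, -2.1]
finger_gap: 0.0098
```

```bash
python3 -c "
from h import *
inc(place(IM,[[0,-.2,0]])[0],.3987,.182)"
```

```text
shift [ 2.482 -1.734  0.776] turn [-0.03  -0.028  0.57 ]
```

carry_out:
  increments: [0.6,-0.4,0,0,0,0.2,5,1.2,-0.8,0.1,0,0,0.4,5,1.8,-1.2,0.3,0,0,0.55,5,2.3,-1.6,0.6,0,0,0.57,5,2.5,-1.7,0.78,0,0,0.57,5]

```text
time_s: 15.5
eef_pos: [0.6575, 0.0123, 0.3968]
tcp_rot: [-3.122, -0.29, -0.001]
force: [-0.4, -0.6, -2.2]
finger_gap: 0.0097
```

carry_out:
  increments: [0,0,0,0,0,0,5,0,0,0,0,0,0,5]

```text
time_s: 15.75
eef_pos: [0.6572, 0.0113, 0.3968]
tcp_rot: [-3.123, -0.288, 0.0]
force: [-0.8, -0.0, -1.3]
finger_gap: 0.0096
```

Run:
```python
from h import *
inc(place(IM,[[0,-.2,0]])[0],.3987,.182)
s=arm.sense();print(s['eef_pos'],s['tcp_rot'])
a=vision.snapshot("side")[140:340,220:400,::-1];b=vision.snapshot("top")[120:220,170:340,::-1]
cv2.imwrite("pics/s_full.png",a);cv2.imwrite("pics/t_full.png",b)
a=cv2.resize(a,None,fx=3,fy=3,interpolation=2)[:600]
cv2.imwrite("pics/end_s.png",a)
cv2.imwrite("pics/end_t.png",cv2.resize(b,None,fx=4,fy=4,interpolation=2))
```

```text
shift [-0.024 -0.001 -0.047] turn [-0.04  -0.003  0.015]
[0.6571556  0.01126284 0.39682295] [-3.12278330e+00 -2.88299648e-01  2.35013234e-04]
```

View pics/end_s.png

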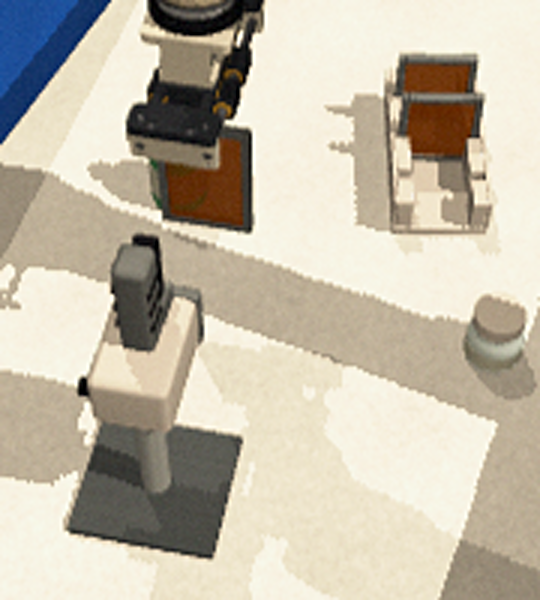

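View pics/end_t.png

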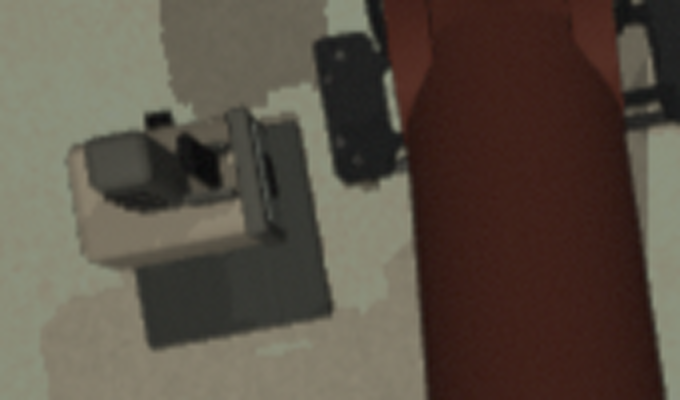

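Side view: the cassette is held upright, with its bottom edge at (163,220)–(252,231) and its top-right corner at (250,130) in the crop. The two short cassettes and the jar are in place. Top view: the arm hides the cassette, and the imager is unchanged with the trigger clear of the grip. Now I'll compare the cassette's corners with the model and refit the imager from these clearer corners.

Run:
```python
from h import *
s=arm.sense();p=s['eef_pos'];Rt=R.from_rotvec(s['tcp_rot'])
print("tool z",Rt.apply([0,0,1]).round(4),"yaw",np.arctan2(*Rt.apply([1,0,0])[[1,0]]).round(4))
zb=p[2]-.1673-.1064
ex=np.array([(-.0425,.005,zb),(.0425,.005,zb),(-.0425,.005,zb+.13)])
print("pred",proj("side",place([p[0],p[1],.182],ex)).round(1).tolist())
obs=np.array([(304,217),(274.3,213.3),(303.3,183.3)]);print("obs",obs.tolist())
r=least_squares(lambda v:(proj("side",place(v[:3],ex+[0,0,v[3]]))-obs).ravel(),[p[0],p[1],.18,0]);print("cassette fit x,y,yaw,dz",r.x.round(4),r.cost)
b={"side":[((.065,.06,0),(242.3,316.9)),((-.065,.06,0),(291.2,325.9)),((-.065,-.06,.012),(300.6,285.8))],
"top":[((-.065,.06,.006),(207.4,207.1)),((-.065,-.06,.012),(253,198.4)),((.065,-.06,.012),(245,148.3))]}
for k in(b,{"top":b["top"]},{"side":b["side"]}):
    r=fit(k,[.6,.2,.2]);print("plate",r.x.round(4),r.fun.reshape(-1,2).round(1).tolist())
```

```text
tool z [ 7.0e-04  5.6e-03 -1.0e+00] yaw 0.1837
pred [[303.1, 217.8], [273.4, 212.9], [302.5, 185.2]]
obs [[304.0, 217.0], [274.3, 213.3], [303.3, 183.3]]
cassette fit x,y,yaw,dz [0.6531 0.0152 0.2427 0.0084] 0.37441804267730144
plate [0.6196 0.2146 0.1845] [[-0.5, 0.0], [-1.1, 0.4], [-0.3, -1.8], [0.4, 0.4], [0.3, 0.4], [-0.4, 1.3]]
plate [0.6214 0.2147 0.1788] [[0.2, -0.5], [0.1, -0.2], [-0.3, 0.7]]
plate [0.6177 0.2145 0.1827] [[0.1, 0.2], [-0.4, 0.7], [0.3, -1.5]]
```

Plate yaw comes out at 0.18 each time, and the cassette corners are within about 1–2 px of the prediction. One small correction, settle, then check.

carry_out:
  increments: [-0.02,0,-0.05,-0.04,0,0,5,-0.02,0,-0.05,-0.04,0,0,5,-0.02,0,-0.05,-0.04,0,0,5,-0.02,0,-0.05,-0.04,0,0,5]

```text
time_s: 16.35
eef_pos: [0.6564, 0.0109, 0.3994]
tcp_rot: [3.128, 0.288, 0.003]
force: [0.2, 0.6, -2.3]
finger_gap: 0.0097
```

```bash
python3 -c "
from h import *
s=arm.sense();print(s['eef_pos'],abs(s['qvel']).max(),s['finger_gap'],s['force'],s['time_s'])
inc(place(IM,[[0,-.2,0]])[0],.3987,.182)"
```

```text
[0.65639499 0.01094637 0.39943602] 0.001678700593457961 0.009660312409337788 [ 0.20385166  0.60231204 -2.25660284] 16.35
shift [-0.004 -0.005  0.018] turn [ 0.001 -0.012  0.012]
```

```bash
python3 -c "
from station import arm
print(arm.finish_job())"
```

```text
the job is handed in; nothing more can be done
None
```

I did the whole job in the order asked and handed it in at 16.35 s on the robot clock, with the arm still holding the tall cassette in front of the window.

**Trigger:** I squeezed it between the two fingers from above, at 25 N and then 45 N. The gap settled at about 44–45 mm, and the extra 20 N closed it by only 0.6 mm at first (1 mm in all), so I took it to be on the stop. I held it there for more than 1 s, then opened the fingers fully. The last top view shows the trigger standing clear of the grip.

**Cassette:** The tall one was in the rack's +y slot. I gripped it at 10 mm, which matches its thickness, and lifted it straight out.

**Last checks:**
- **Arm:** it is within 1 mm and about 0.1° of the target I computed, almost still, with a steady grip. The target puts the cassette's middle 150 mm out from the window, level with it and square to it.
- **Cassette position:** its corners in the side view, taken just before a last correction of about 2 mm, were within 1–2 px of where they should be. A fit to three of those corners gave 3.5° more turn and 8 mm more height. I judged that to be pixel noise and did not act on it.
- **Imager position:** the camera fits agree to about 2–4 mm and 0.5°. I shifted its y by about 3 mm to match where the fingers touched the grip. I did not check the 150 mm distance with a separate measurement.
- **Other objects:** both short cassettes and the jar look undisturbed in the last side view. The bottle was mostly hidden there, but nothing came near it.

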